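Set the bearing gauge against its stop

TASK

Set the sliding-jaw bearing gauge: press the ribbed pad in the middle of the slider down with your fingertips to free its brake and, keeping it pressed, push the slider along the bar until its nose rests against the stop block. Then let the pad spring up so that the slider stays locked against the stop. Never drag the slider with the brake on, do not shift the stop, do not lift anything, and leave the bearing, pulley, end cover and spray can alone.

Things in the scene. Friction and masses are not known exactly. Their poses are not given: they have to be found in the camera images.
- pad_top (a point): Centre of the top of the release pad in the middle of the slider: black rubber with grey ribs, 46 mm across the bar, 50 mm along it, 68 mm above the table when up. Axes: y along the bar from slider towards stop, z up, x across; level, turning only in yaw with the gauge. Three sides of the pad are open and lower; the ledge stands at the +y side.
- ledge_face (a point): On the slider's upright ledge, an aluminium wall across the stop end of the pad: middle of its face towards the pad, 12 mm above the raised pad, 30 mm from the pad's centre towards +y (same axes). The ledge is 56 mm wide, 12 mm thick, its top 24 mm above the raised pad. Pushing on this face towards +y drives the slider.
- pad (a joint): How far the pad is pressed down, in m: about 0 when up (brake on), 0.005 right down. A spring pushes it up: about 5 N to start, 7 N right down. Pad up, the brake grips the bar (some 20 N to drag the slider); with the pad 1 mm or more down it is free and takes 1 to 2 N to push.
- carriage (a joint): Position in m of the slider (aluminium, 56 mm across the bar, 76 mm along it) on the bar, growing towards the stop. A thin steel jaw blade sticks out from it to +x beside the ledge, to 85 mm from the bar's middle, lower than the pad.
- nose_face (a point): Point on the slider's front (nose) face, 50 mm above the table, on the bar's middle, 42 mm from the pad's centre towards +y (same axes). It meets stop_face when the slider is fully home.
- stop_face (a point): On the near face of the stop block, 50 mm above the table, on the bar's middle (same axes). The stop is a dark steel block 40 mm across and 22 mm along the bar, astride the bar between slider and fixed jaw, with a white index line near this face and a brass thumbscrew (18 mm wide, top 72 mm above the table). It is clamped to the bar and holds against 60 N.
- gauge: The whole gauge, bolted to the bench: grey base plate 100 x 380 mm, 12 mm thick, steel bar along its y axis with its top 42 mm above the table, fixed jaw at the +y end 92 mm high. Origin under the centre of the base, y towards the fixed jaw.
- bearing: Loose ball bearing lying flat beside the gauge, 52 mm wide, 17 mm high; origin at the centre of its underside.
- pulley: Loose steel belt pulley lying flat beside the gauge, 58 mm wide, 32 mm high; origin at the centre of its underside.
- end_cover: Loose round aluminium alternator end cover beyond the gauge, about 150 mm over its ears, 36 mm high; origin at the centre of its underside.
- spray_can: Standing spray can well to the right of the gauge, 62 mm wide, 190 mm high; origin at the centre of its underside.

How it is judged:
By the outcome, as a careful person would: the job done as asked, in the order asked, and still so for the second after the job is handed in, with the robot touching nothing.
It also fails if it takes over 40 s, if anything falls off the work surface, if the arm or the gripper's body presses on something with over 40 N, if the wrist force passes 120 N, or if a joint passes its speed limit or range.

ROBOT

A 6-joint arm with a two-finger parallel gripper is mounted at the origin on the work surface. World frame = base frame: x ahead of the robot, y to its left, z up, the work surface at z = 0. Lengths are in mm, angles in rad, forces in N, time in s.
With the tool pointing down it reaches from about 350 to 875 mm from the base axis. Payload 15.5 kg.
Tool frame: the origin (TCP) lies at the very end of the fingers, on their centre line; the grasp point (between the pads) lies 19 mm behind it (robot.grip_point_offset is the distance from the TCP to the grasp point, in mm); z points along the fingers, y is the direction in which the jaws open and shut (so a half turn about z gives the same grasp; the last joint's range is limited). The gripper opens to 85 mm and grips with 20 to 120 N. Pads are 22 mm wide; open, the fingers measure 114 mm over their backs; the gripper's body (76 mm by 85 mm) begins 54 mm behind the grasp point. The pads swing forward as they close: fully open they stand 13 mm farther back than shut.
Start: joints at [-1.333, 0.494, 1.345, -0, 1.302, -0.096], TCP at [204.183, -590.708, 231.277] pointing down, gripper open.
Joint ranges: [-2.91, 2.91], [-0.82, 2.16], [0.22, 2.67], [-1.22, 4.37], [0.12, 2.79], [-3.08, 3.08]. Speed limits (rad/s): [1.89, 1.89, 2.57, 3.01, 3.01, 3.01].

INTERFACE

Orientations are given as a 3x3 rotation matrix whose columns are the frame's x, y, z axes.
In Python, from rig import robot gives the robot as it stands. The module is installed in compiled form; this text tells all that it offers.
- The arm moves only by the tool servo_tool, never from a script. Its argument "targets" is a list of rows, each an object with "hand": the closure, from -1 (fully open) to 1 (shut); "xyz": the shift along the world's x, y, z in m, a list of three; "spin": the turn about the world's z in rad. A call has 1 to 20 rows; each row is the pose to reach, as a shift and turn from the pose measured when the call began; what a row does not reach only later rows make up. A row lasts 1/8 s, in which the tool goes at most 62.5 mm and 10.7 degrees, less where a joint would pass 70% of its speed; a pose out of reach is approached as far as the arm can. A call with a gripper value outside its range is refused whole. The fingers move at their own pace and stop on an object; "newtons" is the grip in N (left out, the last holds). Time passes only in rows, so rows that repeat a pose let the fingers close. It gives the time, the measured TCP pose, the force and the opening at its end, in the units of the state.
- robot.read_state(): the state, without advancing time (a new reading comes with each control period).
- robot.snapshot(name): name is "side" or "top" or "wrist"; returns the picture (480x640x3 uint8, red, green, blue); there is no depth.
- robot.camera_params(name): a dict with "K" (3x3 intrinsics, pixels), "camera_from_world" (4x4, takes a point from world to camera coordinates). Camera axes: x right, y up, looking along -z (the intrinsics and any distortion apply to the point x, -y, -z); pixel columns grow to the right and rows downward; lengths in mm; the calibration is good to about 2 mm. The wrist camera is an equidistant fisheye: a pixel r from the principal point sees the ray r / f radians off the axis. A picture is of the moment at which its call begins: read the wrist's pose just before it. camera_params takes no time and is no camera call; for the wrist camera it gives the pose at the moment of the call.
- robot.finish_job(): hands the job in, once; it reports no verdict.
The state is a dict: "time_s": time; "joints": joint angles; "qd": joint speeds; "tau": joint torques, N m; "tool_pos": TCP position; "tool_rot": TCP orientation; "force": force on the tool from outside, world axes, zero at the start; "ft_torque": the same for the moment, N m; "gripper_width": finger opening in mm.
Only numpy, scipy, OpenCV 4.12 (cv2) and the standard library are available. Lean on these libraries where they do the work, as an engineer would, in place of code of your own. Each camera call takes 0.05 s, during which the arm holds its last target. There are 200 camera calls.

## Working session

There is one attempt and no reset: what is moved stays moved. The work goes in short steps, Python scripts to look and compute and a tool call to move; the robot and the scene stay as the last step left them, time stands still between calls to the robot, and variables do not carry over. Pictures are saved under pics/ and viewed, about 8 in all and at most 12, crops included, and the job is handed in when it is done.

Besides the shell and the picture viewer there is one more tool, called after "Call:" as name(argument=value, ...) on one line, values as JSON. servo_tool: Moves the arm, as the interface text tells. Its arguments: {"type":"object","properties":{"targets":{"type":"array"},"newtons":{"type":"number"}},"required":["targets"]}

```bash
mkdir -p pics; cat > h.py <<'E'
import numpy as np, cv2
from rig import robot
def ray(name,u,v):
    p=robot.camera_params(name);K=np.array(p["K"]);T=np.array(p["camera_from_world"])
    x=(u-K[0,2])/K[0,0];y=(v-K[1,2])/K[1,1]
    if name=="wrist":
        r=np.hypot(x,y);s=np.sin(r)/r if r>1e-9 else 1;d=np.array([x*s,-y*s,-np.cos(r)])
    else: d=np.array([x,-y,-1])
    R=T[:3,:3];return -R.T@T[:3,3],R.T@d
def at(name,u,v,z):
    c,d=ray(name,u,v);return c+d*(z-c[2])/d[2]
def proj(name,P):
    p=robot.camera_params(name);K=np.array(p["K"]);T=np.array(p["camera_from_world"])
    q=T[:3,:3]@np.array(P)+T[:3,3];a=np.array([q[0],-q[1],-q[2]])
    if name=="wrist":
        r=np.hypot(a[0],a[1]);t=np.arctan2(r,a[2]);a=np.array([a[0]/r*t,a[1]/r*t,1])
    a=a/a[2];return K[:2,:2]@a[:2]+K[:2,2]
def snap(name,f):
    im=robot.snapshot(name);cv2.imwrite("pics/"+f,im[:,:,::-1]);return im
E
python3 - <<'E'
from h import *
s=robot.read_state();print(s)
snap("top","top0.png");snap("side","side0.png")
for n in("top","side"):
    p=robot.camera_params(n);T=np.array(p["camera_from_world"]);print(n,p.keys(),np.round(p["K"],1),-T[:3,:3].T@T[:3,3])
E
```

```text
{'time_s': 0.0, 'joints': array([-1.33348831e+00,  4.94201465e-01,  1.34615779e+00, -7.09160525e-06,
        1.30247253e+00, -9.54747383e-02]), 'qd': array([ 1.49268958e-03, -6.93201817e-04, -1.11993616e-03, -6.09103614e-05,
        5.74310745e-04, -5.29434434e-04]), 'tau': array([ 5.70009142e-03, -8.82117891e+01, -3.83861482e+01,  3.72797285e-04,
        9.85445775e-03, -7.14185694e-05]), 'tool_pos': array([ 204.10081343, -590.3477435 ,  230.67984732]), 'tool_rot': array([[ 9.45136350e-01,  3.26675973e-01, -2.97949499e-04],
       [ 3.26676090e-01, -9.45135591e-01,  1.20279510e-03],
       [ 1.11321585e-04, -1.23413835e-03, -9.99999232e-01]]), 'force': array([ 0.3310076 , -0.70597451,  0.52623082]), 'ft_torque': array([ 0.00729796, -0.00423245,  0.06379338]), 'gripper_width': 85.30807982951268}
top dict_keys(['K', 'camera_from_world']) [[471.6   0.  319.7]
 [  0.  471.6 248.9]
 [  0.    0.    1. ]] [ 378.48003579 -154.00891337 1039.62792355]
side dict_keys(['K', 'camera_from_world']) [[607.9   0.  320.1]
 [  0.  607.9 235.4]
 [  0.    0.    1. ]] [428.66616788 810.79092478 950.67267497]
```

View pics/top0.png

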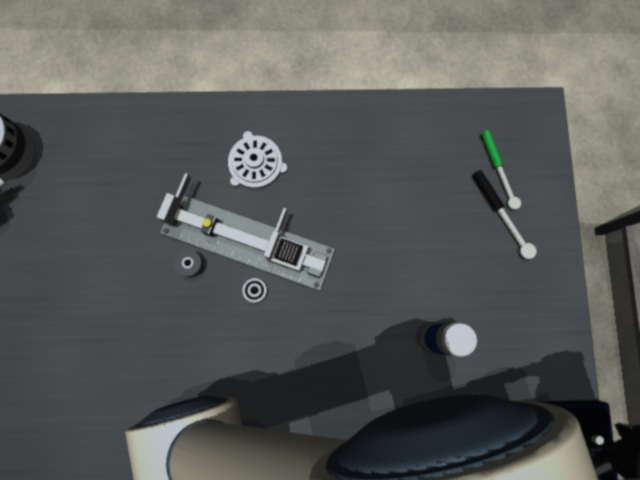

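View pics/side0.png

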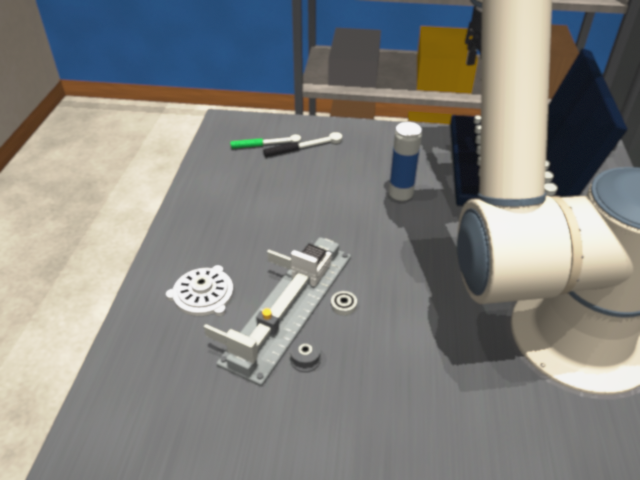

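The top view shows the gauge running from the fixed jaw at about (167,207) to the slider pad at about (290,250), with the stop's brass screw at about (208,222). The bearing is at (254,290), the pulley at (189,263), the end cover at (256,160) and the can at (458,340). I'll enlarge the gauge area to read pixels more closely.

```bash
python3 - <<'E'
from h import *
im=cv2.imread("pics/top0.png");c=im[165:300,150:345];cv2.imwrite("pics/c0.png",cv2.resize(c,None,fx=4,fy=4,interpolation=cv2.INTER_CUBIC))
a=at("top",290,250,68);b=at("top",208,222,72);print(a,b,np.linalg.norm((a-b)[:2]),np.arctan2(*(b-a)[1::-1]))
E
```

```text
[549.5190165  -99.03796795  68.        ] [611.3315328   72.75023737  72.        ] 182.5704649160369 1.2254017310433607
```

View pics/c0.png

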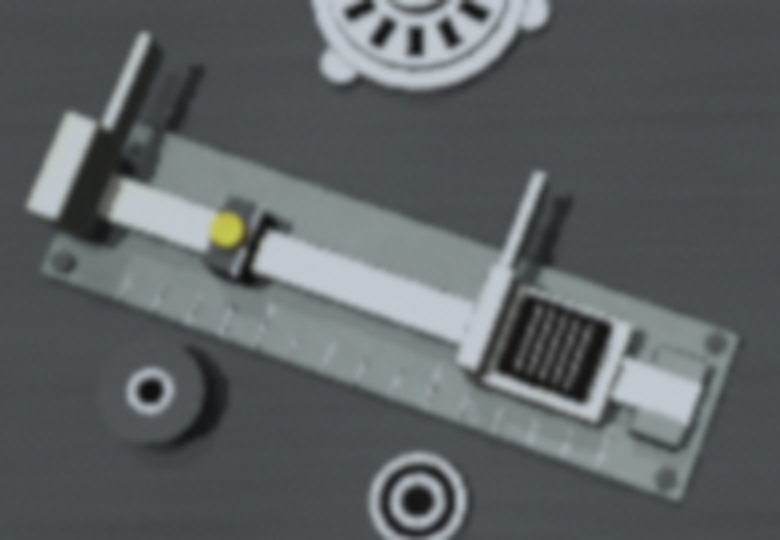

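The crop shows the ribbed pad's centre at crop (556,345), which is pixel (289,251.3), and the stop's white line at about crop (258,248). The base corners are at crop (738,335), (682,502) and (42,272).

```bash
python3 - <<'E'
from h import *
g=lambda u,v,z:at("top",150+u/4,165+v/4,z)
A,B,C=g(738,335,12),g(682,502,12),g(42,272,12)
print(A,B,C,np.linalg.norm(A-B),np.linalg.norm(B-C),np.arctan2(*(C-B)[1::-1]))
p=g(556,345,68);s=g(228,230,72);f=g(262,247,62);print("pad",p,"screw",s,"face",f)
y=np.arctan2(*(C-B)[1::-1]);d=np.array([np.cos(y),np.sin(y)]);n=np.array([d[1],-d[0]])
O=(A+C)[:2]/2
for q in(p,s,f):print("along",(q[:2]-O)@d,"across",(q[:2]-O)@n)
print(d,robot.read_state()["tool_pos"])
E
```

```text
[ 560.61908727 -194.33915569   12.        ] [ 468.73382154 -161.78723467   12.        ] [602.31913911 191.64757941  12.        ] 97.4809192648248 377.83753767195225 1.2094304052795564
pad [546.9001316 -96.933929   68.       ] screw [610.28530798  74.82339823  72.        ] face [603.14841263  58.95179315  62.        ]
along -101.63650074461721 across 1.4590677610271925
along 81.4378130463023 across 0.02530583895778804
along 64.06801368129933 across -1.0392095567944857
[0.35355227 0.93541477] [ 204.11102786 -590.4020969   230.77582885]
```

Call:
servo_tool(targets=[{"hand": 1, "xyz": [0.04, 0.0, 0.03], "spin": 0.05}, {"hand": 1, "xyz": [0.09, 0.02, 0.05], "spin": 0.1}, {"hand": 1, "xyz": [0.14, 0.04, 0.06], "spin": 0.2}, {"hand": 1, "xyz": [0.18, 0.08, 0.06], "spin": 0.3}, {"hand": 1, "xyz": [0.21, 0.13, 0.06], "spin": 0.4}, {"hand": 1, "xyz": [0.24, 0.18, 0.05], "spin": 0.5}, {"hand": 1, "xyz": [0.26, 0.23, 0.04], "spin": 0.6}, {"hand": 1, "xyz": [0.28, 0.28, 0.02], "spin": 0.7}, {"hand": 1, "xyz": [0.3, 0.33, 0.0], "spin": 0.8}, {"hand": 1, "xyz": [0.32, 0.38, -0.02], "spin": 0.879}, {"hand": 1, "xyz": [0.33, 0.43, -0.04], "spin": 0.879}, {"hand": 1, "xyz": [0.34, 0.47, -0.06], "spin": 0.879}, {"hand": 1, "xyz": [0.343, 0.493, -0.07], "spin": 0.879}, {"hand": 1, "xyz": [0.343, 0.493, -0.07], "spin": 0.879}, {"hand": 1, "xyz": [0.343, 0.493, -0.07], "spin": 0.879}, {"hand": 1, "xyz": [0.343, 0.493, -0.07], "spin": 0.879}])

```text
time_s: 2.1
tool_pos: [547.3, -98.4, 161.2]
tool_rot: [[0.352, 0.936, -0.0], [0.936, -0.352, 0.0], [0.0, -0.0, -1.0]]
force: [0.4, -0.4, -0.7]
gripper_width: 0.1
```

```bash
python3 - <<'E'
from h import *
s=robot.read_state();print(s["time_s"],s["tool_pos"],s["tool_rot"].round(3),s["force"],s["gripper_width"],s["joints"])
p=robot.camera_params("wrist");print(np.round(p["K"],1))
im=snap("wrist","w0.png")
for P in([547,-97,68],[610.3,74.8,72],[603,59,62],s["tool_pos"]):print(proj("wrist",P))
E
```

```text
2.1 [547.26478884 -98.38893952 161.16744875] [[ 0.352  0.936 -0.   ]
 [ 0.936 -0.352  0.   ]
 [ 0.    -0.    -1.   ]] [ 0.43611106 -0.44475502 -0.7236784 ] 0.07084222883006495 [-2.85309824e-01  4.77923309e-01  1.60111301e+00  6.40507043e-05
  1.06283778e+00  7.47353142e-02]
[[371.6   0.  320.7]
 [  0.  371.6 235.8]
 [  0.    0.    1. ]]
[320.50021626 238.06414594]
[318.99694264 -38.75872302]
[317.0235205   -9.92104895]
[322.10889609 307.87507054]
```

View pics/w0.png

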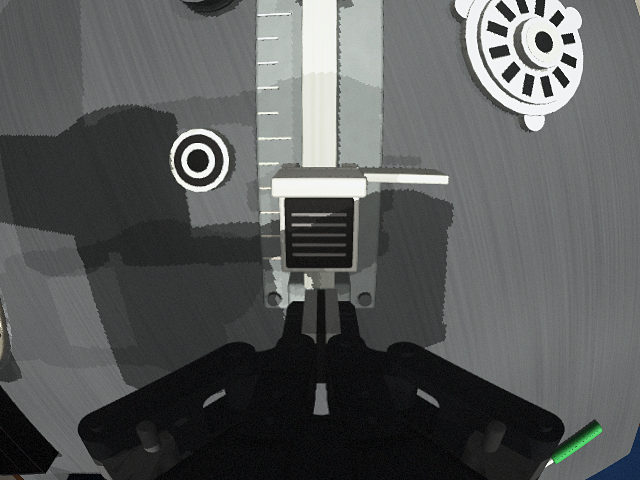

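The wrist view has the pad square to the image, over columns 285–356 and rows 197–269, with its centre near (320,233). The ledge top is at rows 177–197, the blade points right, and the fingers are shut at the bottom.

```bash
python3 - <<'E'
from h import *
s=robot.read_state();t=s["tool_pos"];R=s["tool_rot"]
for u,v,z in((320,233,68),(285,233,68),(356,233,68),(320,197,68),(320,269,68),(273,196,92),(368,196,92),(320,196,92),(320,178,92)):
    P=at("wrist",u,v,z);q=R.T@(P-t);print(P.round(1),"along",q[0].round(1),"across",q[1].round(1))
print(R[:,0])
E
```

```text
[547.9 -93.6  68. ] along 4.7 across -1.0
[526.  -85.4  68. ] along 4.7 across -24.3
[ 570.5 -102.    68. ] along 4.8 across 23.1
[556.5 -70.6  68. ] along 29.2 across -1.0
[ 538.8 -117.9   68. ] along -21.3 across -0.9
[532.9 -55.5  92. ] along 35.0 across -28.5
[584.9 -75.   92. ] along 35.1 across 27.1
[558.6 -65.3  92. ] along 34.9 across -1.0
[562.3 -55.4  92. ] along 45.5 across -1.0
[3.52413969e-01 9.35844211e-01 8.71348865e-05]
```

Call:
servo_tool(targets=[{"hand": 1, "xyz": [0.003, 0.009, -0.03], "spin": 0}, {"hand": 1, "xyz": [0.006, 0.017, -0.06], "spin": 0}, {"hand": 1, "xyz": [0.006, 0.017, -0.08], "spin": 0}, {"hand": 1, "xyz": [0.006, 0.017, -0.088], "spin": 0}, {"hand": 1, "xyz": [0.006, 0.017, -0.088], "spin": 0}, {"hand": 1, "xyz": [0.006, 0.017, -0.088], "spin": 0}])

```text
time_s: 2.9
tool_pos: [553.7, -81.6, 74.0]
tool_rot: [[0.353, 0.936, 0.001], [0.936, -0.353, -0.0], [0.0, 0.001, -1.0]]
force: [0.6, 0.4, 0.2]
gripper_width: -0.1
```

```bash
python3 - <<'E'
from h import *
s=robot.read_state();print(s["time_s"],s["tool_pos"],s["force"])
im=snap("wrist","w1.png")
E
```

```text
2.9 [553.67271147 -81.63915341  74.00372653] [0.56966762 0.37414565 0.22531148]
```

View pics/w1.png

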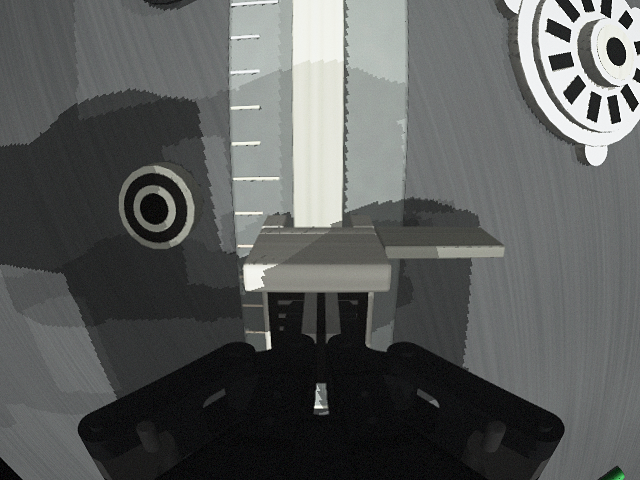

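The fingers are over the pad, short of the ledge (its near top edge is at row 292), and centred at column 320. Next I press.

Call:
servo_tool(targets=[{"hand": 1, "xyz": [0, 0, -0.003], "spin": 0}, {"hand": 1, "xyz": [0, 0, -0.006], "spin": 0}, {"hand": 1, "xyz": [0, 0, -0.008], "spin": 0}, {"hand": 1, "xyz": [0, 0, -0.009], "spin": 0}, {"hand": 1, "xyz": [0, 0, -0.009], "spin": 0}])

```text
time_s: 3.58
tool_pos: [553.9, -81.6, 65.1]
tool_rot: [[0.353, 0.936, 0.001], [0.936, -0.353, -0.0], [0.0, 0.001, -1.0]]
force: [-0.3, -0.8, 5.9]
gripper_width: 0.3
```

Call:
servo_tool(targets=[{"hand": 1, "xyz": [0, 0, -0.001], "spin": 0}, {"hand": 1, "xyz": [0, 0, -0.001], "spin": 0}, {"hand": 1, "xyz": [0.0007, 0.0019, -0.001], "spin": 0}, {"hand": 1, "xyz": [0.0014, 0.0037, -0.001], "spin": 0}, {"hand": 1, "xyz": [0.0021, 0.0056, -0.001], "spin": 0}, {"hand": 1, "xyz": [0.0028, 0.0075, -0.001], "spin": 0}, {"hand": 1, "xyz": [0.0035, 0.0094, -0.001], "spin": 0}, {"hand": 1, "xyz": [0.0042, 0.0112, -0.001], "spin": 0}, {"hand": 1, "xyz": [0.0053, 0.014, -0.001], "spin": 0}, {"hand": 1, "xyz": [0.0053, 0.014, -0.001], "spin": 0}])

```text
time_s: 4.82
tool_pos: [559.3, -67.4, 64.3]
tool_rot: [[0.352, 0.936, 0.002], [0.936, -0.352, -0.0], [0.0, 0.002, -1.0]]
force: [-1.1, 1.7, 5.8]
gripper_width: -0.2
```

```bash
python3 - <<'E'
from h import *
s=robot.read_state();print(s["time_s"],s["tool_pos"],s["force"])
im=snap("wrist","w2.png")
E
```

```text
4.825 [559.27962316 -67.44103584  64.2505944 ] [-1.09366145  1.70555103  5.84273718]
```

View pics/w2.png

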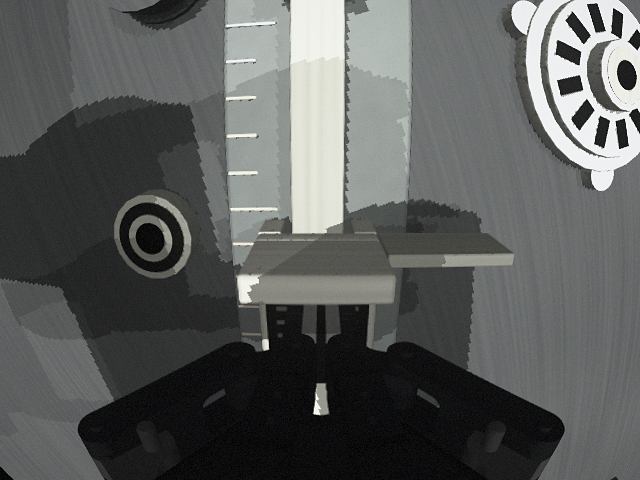

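The slider is following the pressed fingers: the bearing moved down the image while the ledge stayed near row 304. I'll carry on along the bar.

Call:
servo_tool(targets=[{"hand": 1, "xyz": [0.0007, 0.0019, -0.0005], "spin": 0}, {"hand": 1, "xyz": [0.0018, 0.0047, -0.0005], "spin": 0}, {"hand": 1, "xyz": [0.0035, 0.0094, -0.0005], "spin": 0}, {"hand": 1, "xyz": [0.0053, 0.014, -0.0005], "spin": 0}, {"hand": 1, "xyz": [0.0071, 0.0187, -0.0005], "spin": 0}, {"hand": 1, "xyz": [0.0088, 0.0234, -0.0005], "spin": 0}, {"hand": 1, "xyz": [0.0106, 0.0281, -0.0005], "spin": 0}, {"hand": 1, "xyz": [0.0124, 0.0328, -0.0005], "spin": 0}, {"hand": 1, "xyz": [0.0141, 0.0374, -0.0005], "spin": 0}, {"hand": 1, "xyz": [0.0159, 0.0421, -0.0005], "spin": 0}, {"hand": 1, "xyz": [0.0177, 0.0468, -0.0005], "spin": 0}, {"hand": 1, "xyz": [0.0194, 0.0515, -0.0005], "spin": 0}, {"hand": 1, "xyz": [0.0212, 0.0562, -0.0005], "spin": 0}, {"hand": 1, "xyz": [0.0229, 0.0608, -0.0005], "spin": 0}, {"hand": 1, "xyz": [0.0247, 0.0655, -0.0005], "spin": 0}, {"hand": 1, "xyz": [0.0265, 0.0702, -0.0005], "spin": 0}, {"hand": 1, "xyz": [0.0275, 0.073, -0.0005], "spin": 0}, {"hand": 1, "xyz": [0.0282, 0.0749, -0.0005], "spin": 0}, {"hand": 1, "xyz": [0.0282, 0.0749, -0.0005], "spin": 0}])

```text
time_s: 7.25
tool_pos: [587.6, 7.7, 63.9]
tool_rot: [[0.352, 0.936, 0.002], [0.936, -0.352, -0.0], [0.001, 0.002, -1.0]]
force: [0.2, 0.8, 6.4]
gripper_width: -0.2
```

```bash
python3 - <<'E'
from h import *
s=robot.read_state();print(s["time_s"],s["tool_pos"],s["force"])
im=snap("wrist","w3.png")
E
```

```text
7.25 [587.62144925   7.65278354  63.94085133] [0.23625855 0.78545278 6.36126139]
```

View pics/w3.png

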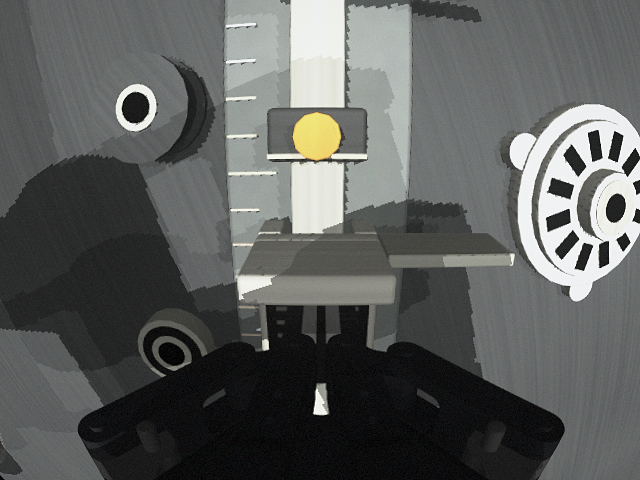

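The ledge has kept its place in the image (near top edge at row 304, far edge near 272), so the slider is carried without slip. The stop's near edge is at row 160 and the nose is hidden below the ledge, near row 235.

```bash
python3 - <<'E'
from h import *
s=robot.read_state();t=s["tool_pos"];R=s["tool_rot"]
for n,u,v,z in(("ledge near",318,304,92),("ledge far",318,275,92),("nose top?",318,235,62),("nose?",318,235,50),("stop",318,161,62),("stop",318,161,50),("stopleft",268,160,60),("stopright",367,160,60)):
    q=R.T@(at("wrist",u,v,z)-t);print(n,q.round(1))
E
```

```text
ledge near [ 17.1  -1.5 -28. ]
ledge far [ 28.2  -1.5 -28. ]
nose top? [32.7 -1.7  2. ]
nose? [28.8 -1.8 14. ]
stop [63.  -1.7  2. ]
stop [61.6 -1.8 14. ]
stopleft [ 63.3 -21.6   4. ]
stopright [63.4 17.7  4. ]
```

Call:
servo_tool(targets=[{"hand": 1, "xyz": [0.0007, 0.0019, -0.0003], "spin": 0}, {"hand": 1, "xyz": [0.0018, 0.0047, -0.0003], "spin": 0}, {"hand": 1, "xyz": [0.0035, 0.0094, -0.0003], "spin": 0}, {"hand": 1, "xyz": [0.0053, 0.014, -0.0003], "spin": 0}, {"hand": 1, "xyz": [0.0071, 0.0187, -0.0003], "spin": 0}, {"hand": 1, "xyz": [0.0085, 0.0225, -0.0003], "spin": 0}, {"hand": 1, "xyz": [0.0095, 0.0252, -0.0003], "spin": 0}, {"hand": 1, "xyz": [0.0102, 0.0271, -0.0003], "spin": 0}, {"hand": 1, "xyz": [0.0106, 0.0281, -0.0003], "spin": 0}, {"hand": 1, "xyz": [0.0106, 0.0281, -0.0003], "spin": 0}])

```text
time_s: 8.55
tool_pos: [598.3, 35.8, 63.8]
tool_rot: [[0.352, 0.936, 0.002], [0.936, -0.352, -0.0], [0.001, 0.002, -1.0]]
force: [-0.6, 1.7, 6.0]
gripper_width: -0.1
```

Call:
servo_tool(targets=[{"hand": 1, "xyz": [0.0004, 0.0009, 0], "spin": 0}, {"hand": 1, "xyz": [0.0007, 0.0019, 0], "spin": 0}, {"hand": 1, "xyz": [0.0011, 0.0028, 0], "spin": 0}, {"hand": 1, "xyz": [0.0014, 0.0037, 0], "spin": 0}, {"hand": 1, "xyz": [0.0018, 0.0047, 0], "spin": 0}, {"hand": 1, "xyz": [0.0021, 0.0056, 0], "spin": 0}, {"hand": 1, "xyz": [0.0021, 0.0056, 0], "spin": 0}])

```text
time_s: 9.43
tool_pos: [600.3, 41.1, 64.0]
tool_rot: [[0.352, 0.936, 0.002], [0.936, -0.352, -0.001], [0.0, 0.002, -1.0]]
force: [-2.3, -4.2, 5.4]
gripper_width: -0.2
```

```bash
python3 - <<'E'
from h import *
s=robot.read_state();print(s["time_s"],s["tool_pos"],s["force"],s["force"]@s["tool_rot"])
im=snap("wrist","w4.png")
E
```

```text
9.425 [600.2837648   41.08609395  63.95976185] [-2.34062525 -4.19054499  5.44262414] [-4.74548647 -0.70432155 -5.44478105]
```

View pics/w4.png

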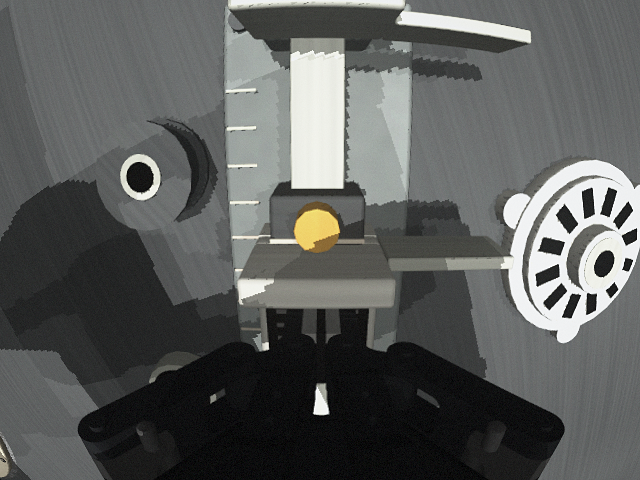

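The nose has reached the stop: there is 4.7 N against the push, and the ledge edge has crept to about row 307. I'll close the last few mm onto the ledge for a firm seat.

Call:
servo_tool(targets=[{"hand": 1, "xyz": [0.0004, 0.0009, -0.0003], "spin": 0}, {"hand": 1, "xyz": [0.0007, 0.0019, -0.0003], "spin": 0}, {"hand": 1, "xyz": [0.0011, 0.0028, -0.0003], "spin": 0}, {"hand": 1, "xyz": [0.0014, 0.0037, -0.0003], "spin": 0}, {"hand": 1, "xyz": [0.0014, 0.0037, -0.0003], "spin": 0}])

```text
time_s: 10.1
tool_pos: [601.6, 44.3, 63.8]
tool_rot: [[0.352, 0.936, 0.002], [0.936, -0.352, -0.001], [-0.001, 0.002, -1.0]]
force: [-2.1, -4.8, 6.2]
gripper_width: 0.1
```

Call:
servo_tool(targets=[{"hand": 1, "xyz": [0.0004, 0.0009, -0.0002], "spin": 0}, {"hand": 1, "xyz": [0.0007, 0.0019, -0.0002], "spin": 0}, {"hand": 1, "xyz": [0.0007, 0.0019, -0.0002], "spin": 0}])

```text
time_s: 10.48
tool_pos: [601.5, 44.4, 63.7]
tool_rot: [[0.352, 0.936, 0.0], [0.936, -0.352, -0.004], [-0.003, 0.002, -1.0]]
force: [-5.2, -18.6, 11.3]
gripper_width: 0.1
```

The ledge is loaded: about 19 N along the bar, and the TCP has stopped advancing. Now I lift straight up with a very light forward bias, then back off and clear.

Call:
servo_tool(targets=[{"hand": 1, "xyz": [0.0002, 0.0006, 0.0], "spin": 0}, {"hand": 1, "xyz": [0.0002, 0.0006, 0.002], "spin": 0}, {"hand": 1, "xyz": [0.0002, 0.0005, 0.004], "spin": 0}, {"hand": 1, "xyz": [0.0001, 0.0003, 0.006], "spin": 0}, {"hand": 1, "xyz": [0.0, 0.0, 0.008], "spin": 0}, {"hand": 1, "xyz": [-0.001, -0.0028, 0.01], "spin": 0}, {"hand": 1, "xyz": [-0.002, -0.0056, 0.012], "spin": 0}, {"hand": 1, "xyz": [-0.002, -0.0056, 0.012], "spin": 0}])

```text
time_s: 11.48
tool_pos: [599.7, 38.6, 76.0]
tool_rot: [[0.352, 0.936, 0.001], [0.936, -0.352, -0.004], [-0.003, 0.002, -1.0]]
force: [0.2, 1.1, -0.7]
gripper_width: -0.1
```

Call:
servo_tool(targets=[{"hand": 1, "xyz": [0, 0, 0.02], "spin": 0}, {"hand": 1, "xyz": [-0.01, -0.027, 0.05], "spin": 0}, {"hand": 1, "xyz": [-0.02, -0.055, 0.08], "spin": 0}, {"hand": 1, "xyz": [-0.03, -0.08, 0.11], "spin": 0}, {"hand": 1, "xyz": [-0.03, -0.08, 0.12], "spin": 0}, {"hand": 1, "xyz": [-0.03, -0.08, 0.12], "spin": 0}])

```text
time_s: 12.22
tool_pos: [570.1, -41.1, 196.4]
tool_rot: [[0.352, 0.936, 0.002], [0.936, -0.352, -0.004], [-0.003, 0.003, -1.0]]
force: [-0.2, 0.5, -0.6]
gripper_width: -0.0
```

```bash
python3 - <<'E'
from h import *
s=robot.read_state();print(s["time_s"],s["tool_pos"],s["force"])
im=snap("wrist","w5.png")
a=im[:,:,::-1][30:330,150:550];cv2.imwrite("pics/w5c.png",cv2.resize(a,None,fx=2,fy=2,interpolation=cv2.INTER_CUBIC))
E
```

```text
12.225 [570.11601851 -41.0751883  196.36036942] [-0.23441525  0.48967066 -0.55841489]
```

View pics/w5c.png

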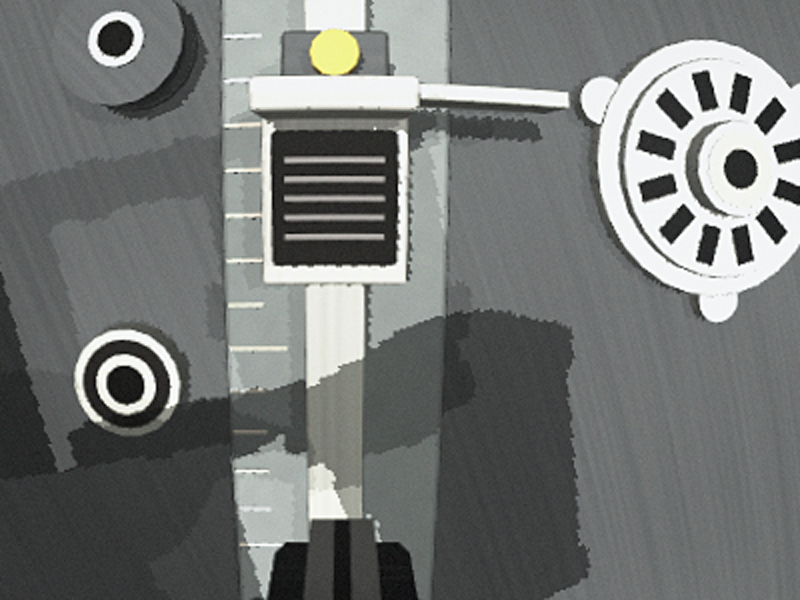

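The slider is up against the stop and the ledge covers the joint. The blade tip, at crop (568,100), is clear of the cover's ear, which starts at about 582. I'll withdraw and check from the fixed cameras.

Call:
servo_tool(targets=[{"hand": 1, "xyz": [-0.03, -0.03, 0.03], "spin": 0}, {"hand": 1, "xyz": [-0.06, -0.06, 0.05], "spin": 0}, {"hand": 1, "xyz": [-0.1, -0.1, 0.05], "spin": 0}, {"hand": 1, "xyz": [-0.13, -0.13, 0.05], "spin": 0}, {"hand": 1, "xyz": [-0.13, -0.13, 0.05], "spin": 0}, {"hand": 1, "xyz": [-0.13, -0.13, 0.05], "spin": 0}])

```text
time_s: 13.02
tool_pos: [440.1, -170.2, 244.9]
tool_rot: [[0.352, 0.936, -0.0], [0.936, -0.352, -0.003], [-0.003, 0.001, -1.0]]
force: [-0.2, -0.1, 1.0]
gripper_width: 0.1
```

```bash
python3 - <<'E'
from h import *
# ledge near/far top edges from w5, shifts from its pose: recompute with fixed cams instead
a=snap("top","top1.png");b=snap("side","side1.png")
s=robot.read_state();print(s["time_s"],s["tool_pos"],s["force"])
c=cv2.resize(a[180:270,150:250],(400,360),interpolation=cv2.INTER_CUBIC);d=cv2.resize(b[255:345,230:330],(400,360),interpolation=cv2.INTER_CUBIC)
cv2.imwrite("pics/chk.png",np.hstack([c,d])[:,:,::-1])
a0=cv2.imread("pics/top0.png")[:,:,::-1];print("other diff",[int(np.abs(a.astype(int)-a0)[r].max()) for r in(np.s_[215:235,200:212],np.s_[130:190,225:290],np.s_[275:305,240:270],np.s_[250:278,173:206],np.s_[320:357,440:478])])
E
```

```text
13.125 [ 440.44040342 -169.92230373  245.10685088] [ 0.50647375  0.39987263 -0.84729547]
other diff [150, 80, 141, 21, 46]
```

View pics/chk.png

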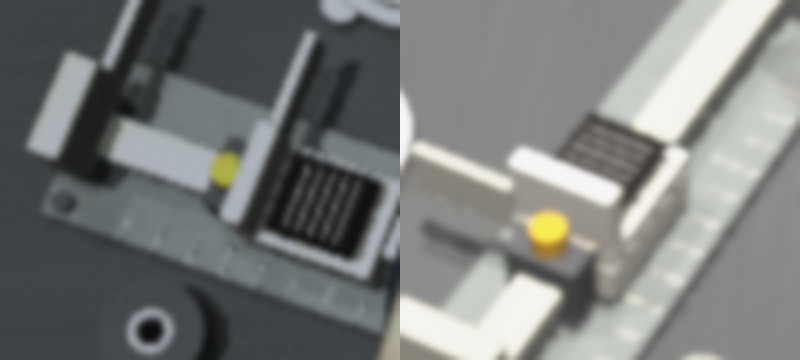

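Both fixed views show the nose against the stop with no visible gap. The brass screw is at crop (226,170), against (228,170) at the start, so the stop has not moved. The robot is well clear, so I'm handing in.

```bash
python3 -c "
from rig import robot
print(robot.finish_job())"
```

```text
the job is handed in; nothing more can be done
None
```

The gauge is set: the slider's nose rests against the stop and the pad has been released. I handed the job in at about 13 s of the 40 s allowed.

**What I did:** I pressed the pad about 4 mm down with the shut fingertips (about 6 N). Kept pressed, it let me push the slider some 120 mm along the bar to the stop. I then moved the fingertips up to the ledge and seated the slider at about 19 N. After that I lifted straight up to free the pad, backed off and withdrew.

**What the last checks showed:**
- **Seating:** the tool stopped advancing as the force rose. The nose position worked out from the tool pose matched my earlier camera estimate of the stop face to within a millimetre. The final top and side pictures show no visible gap; the wrist view could not confirm this, because the ledge hides the joint there.
- **Stop:** its brass screw is in the same place in the top view to within half a pixel (about 1 mm).
- **Contact:** the robot ended well clear, with its force reading back to noise level.
- **Pad up:** I judged this from the lift and the pictures; I had no direct reading of the pad.
- **Loose parts:** a crude before/after image comparison flagged changes around the screw, end cover and bearing. I put these down to the moved slider, arm and shadows. The wrist views gave no sign that the loose parts near the gauge had moved or been touched, but I did not measure them again.
- **Spray can:** the planned path kept clear of it, and I did not look at it again closely.

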